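# Put the reference parts back in their fitted holders

### The job

The calibration run is over: sort the five loose reference parts back into their holders. The two flat hardness reference discs go in the wooden case, one to each well; the two round alloy standards go in the aluminium holder, each in the well cut for its own diameter; and the flat anvil goes shank down in the free bore of the taller grey anvil stand with its head resting on the stand. Set every part down right side up and flat in its place rather than dropping it, and leave the spot anvil that already stands in the anvil stand and the loupe on the bench alone.

Things in the scene. Friction and masses are not known exactly. Their poses are not given: they have to be found in the camera images.
- disc_a: hardness reference disc, bright flat steel cylinder, 60 mm diameter, 15 mm tall, about 0.33 kg, test face up. Origin: centre of its underside, z up. Grasp across the rim.
- disc_b: second hardness reference disc, same kind and size as disc_a (60 mm diameter, 15 mm tall, 0.33 kg); the two are interchangeable. Origin: centre of its underside, z up.
- standard_tall: narrow tall alloy standard, plain steel cylinder, 36 mm diameter, 34 mm tall, about 0.27 kg. Origin: centre of its underside, z up.
- standard_wide: wide low alloy standard, bronze cylinder, 45 mm diameter, 20 mm tall, about 0.27 kg. Origin: centre of its underside, z up.
- flat_anvil: black flat anvil, 44 mm tall, about 0.5 kg: a disc head 57 mm in diameter (24 to 44 mm above the origin) on a shank 24 mm in diameter and 24 mm long, on which it stands. Origin: centre of the shank's underside, z up. Grasp the rim of the head.
- block_case: wooden case for the reference discs, fixed block 156 x 84 mm (local x, y), top 17 mm above its origin, with two round wells 67 mm wide and 7 mm deep (floor 10 mm above the origin, 3 mm chamfer at the mouth) centred at local x = -37 mm and x = +37 mm, y = 0. Origin: centre of its underside; x points roughly away from the robot.
- standards_holder: aluminium holder, fixed block 128 x 70 mm (local x, y), top 20 mm above its origin; two round wells 10 mm deep (floor 10 mm above the origin, 3 mm chamfer): wide one, 52 mm, at local x = -27 mm for the 45 mm standard; narrow one, 43 mm, at x = +31 mm for the 36 mm standard; both at y = 0. Origin: centre of underside; x roughly away from the robot.
- anvil_stand: grey anvil stand, fixed block 126 x 70 mm (local x, y), top 34 mm above its origin; two round bores 31 mm wide (3.5 mm chamfer), y = 0: the free one, 28 mm deep, for the flat anvil's shank, at local x = -26 mm; the spot anvil's at x = +34 mm. Seated, the flat anvil's origin is 10 mm above the stand's. Origin: centre of underside; x roughly away from the robot.
- spot_anvil: small black spot anvil, 27 mm diameter, 36 mm tall, already standing in the far bore of the anvil stand, 18 mm of it above the stand's top. Leave it there. Origin: centre of its underside.
- loupe: black measuring loupe standing on the worktop, 36 mm diameter, 47 mm tall; not part of the job, leave it standing where it is. Origin: centre of its underside.

How it is judged:
At the end, for the whole second after the job is handed in: Discs in the two case wells, one each; wide and tall standard each in its own well; flat anvil in the free bore, spot anvil in the other: each within 8 mm of the well centre in the holder's x and y, at most 4 mm above its seat, upright to 0.1 rad, the five parts at rest (((x of disc_a in the frame of block_case between -0.045 and -0.029 m and y of disc_a in the frame of block_case between -0.008 and 0.008 m and z of each of disc_a, disc_b in the frame of block_case below 0.014 m and angle between each of disc_a, disc_b's own z axis and vertical below 0.1 rad and x of disc_b in the frame of block_case between 0.029 and 0.045 m and y of disc_b in the frame of block_case between -0.008 and 0.008 m) or (x of disc_a in the frame of block_case between 0.029 and 0.045 m and y of disc_a in the frame of block_case between -0.008 and 0.008 m and z of each of disc_a, disc_b in the frame of block_case below 0.014 m and angle between each of disc_a, disc_b's own z axis and vertical below 0.1 rad and x of disc_b in the frame of block_case between -0.045 and -0.029 m and y of disc_b in the frame of block_case between -0.008 and 0.008 m)) and x of standard_wide in the frame of standards_holder between -0.035 and -0.019 m and y of standard_wide in the frame of standards_holder between -0.008 and 0.008 m and z of each of standard_wide, standard_tall in the frame of standards_holder below 0.014 m and angle between each of standard_wide, standard_tall, flat_anvil, spot_anvil's own z axis and vertical below 0.1 rad and x of standard_tall in the frame of standards_holder between 0.023 and 0.039 m and y of standard_tall in the frame of standards_holder between -0.008 and 0.008 m and x of flat_anvil in the frame of anvil_stand between -0.034 and -0.018 m and y of flat_anvil in the frame of anvil_stand between -0.008 and 0.008 m and z of flat_anvil in the frame of anvil_stand below 0.014 m and x of spot_anvil in the frame of anvil_stand between 0.026 and 0.042 m and y of spot_anvil in the frame of anvil_stand between -0.008 and 0.008 m and z of spot_anvil in the frame of anvil_stand below 0.02 m and linear speed of each of disc_a, disc_b, standard_tall, standard_wide, flat_anvil below 0.02 m/s); the robot touches nothing.
It fails at once if the loupe is moved by more than 20 mm or tipped over (distance of loupe from where it was at the start of the episode above 0.02 m or angle between loupe's own z axis and vertical above 0.3 rad).
It fails at once if the spot anvil is lifted out of its well (z of spot_anvil in the frame of anvil_stand above 0.03 m).
It fails at once if a part is dropped instead of set down (falls free of the fingers faster than 0.7 m/s, about 25 mm) ((linear speed of disc_a above 0.7 m/s and contact force between disc_a and the fingers below 0.01 N) or (linear speed of disc_b above 0.7 m/s and contact force between disc_b and the fingers below 0.01 N) or (linear speed of standard_tall above 0.7 m/s and contact force between standard_tall and the fingers below 0.01 N) or (linear speed of standard_wide above 0.7 m/s and contact force between standard_wide and the fingers below 0.01 N) or (linear speed of flat_anvil above 0.7 m/s and contact force between flat_anvil and the fingers below 0.01 N)).
It also fails if it takes over 112 s, if anything falls off the work surface, if the arm or the gripper's body presses on something with over 40 N, if the wrist force passes 120 N, or if a joint passes its speed limit or range.

### The arm

A 6-joint arm with a two-finger parallel gripper is mounted at the origin on a cart in front of the work surface, level with it; the furniture and walls round the work are solid. World frame = base frame: x ahead of the robot, y to its left, z up, the work surface at z = 0. Lengths are in m, angles in rad, forces in N, time in s.
With the tool pointing down it reaches from about 0.375 to 0.9 m from the base axis. Payload 3.1 kg.
Tool frame: the origin (TCP) lies between the finger pads; the fingertips stand 8 mm ahead of it and the grasp point (between the pads) lies 11 mm behind it (tip_extent is the distance from the TCP to the fingertips, in m); z points along the fingers, y is the line along which they close (so a half turn about z gives the same grasp; the last joint's range is limited). The gripper opens to 87 mm and grips with 3 to 60 N. Pads are 19 mm wide; open, the fingers measure 117 mm over their backs; the gripper's body (75 mm by 190 mm) begins 51 mm behind the grasp point.
Start: joints at [0.928, 0.527, 1.433, -0, 1.181, -0.178], TCP at [0.28, 0.559, 0.231] pointing down, gripper open.
Joint ranges: [-3.08, 3.08], [-0.75, 2.2], [0.22, 2.44], [-1.43, 4.57], [0, 2.65], [-2.85, 2.85]. Speed limits (rad/s): [2.79, 2.79, 3.14, 3.14, 3.14, 3.14].

### API

Orientations are given as a unit quaternion [w, x, y, z].
In Python, from station import * gives the robot as it stands.
- The arm moves only by the tool servo_tool, never from a script. Its argument "increments" is a list of rows, each a list of 3 entries, a list of its own where there are three numbers: the shift along the tool's x, y, z normalised to -1 to 1, where 1 is 200 mm, then the turn about the tool's z normalised to -1 to 1, where 1 is 180 degrees, then the closure, from -1 (fully open) to 1 (shut). A call has 1 to 8 rows; each row shifts and turns the commanded pose from where the row before left it, along the tool's axes as they then stand; what a row does not reach is not made up. A row lasts 1/12 s, in which the tool goes at most 41.7 mm and 7.16 degrees, less where a joint would pass 70% of its speed; a pose out of reach is approached as far as the arm can. A call with a number of a shift or a turn outside -1 to 1 is refused whole. A call with a gripper value outside its range is refused whole. The fingers move at their own pace and stop on an object; "newtons" is the grip in N (left out, the last holds). Time passes only in rows, so rows that do not move let the fingers close. It gives the time, the measured TCP pose, the force, the opening and the grip force at its end, in the units of the state.
- read_state(): the state, without advancing time (a new reading comes with each control period).
- get_image(name): name is "scene" or "top" or "wrist"; returns (picture, depth): 384x512x3 uint8, red, green, blue; 384x512 float32, m along the optical axis (not along the pixel's ray), 0 where there is no reading.
- calibration(name): a dict with "vfov" (degrees; the focal length in pixels is half the picture's height over the tangent of half this angle, whatever the lens; pixels are square), "cx", "cy" (the principal point, pixels), "rvec" (rotation vector, rad) and "tvec" (3), from world to camera coordinates, as OpenCV has them. Camera axes: x right, y down, z forward; pixel columns grow to the right and rows downward; lengths in m; the calibration is good to about 2 mm. A picture is of the moment at which its call begins: read the wrist's pose just before it. calibration takes no time and is no camera call; for the wrist camera it gives the pose at the moment of the call.
- hand_in(): hands the job in; it is judged then, once.
The state is a dict: "t": time; "q": joint angles; "joint_vel": joint speeds; "tau": joint torques, N m; "ee_pos": TCP position; "tool_rot": TCP orientation; "contact_force": force on the tool from outside, world axes, zero at the start; "wrist_torque": the same for the moment, N m; "grip_width": opening from 0.0 (shut) to 1.0 (fully open); "finger_force": force on a finger pad.
Only numpy, scipy, OpenCV 4.12 (cv2) and the standard library are available. Lean on these libraries where they do the work, as an engineer would, in place of code of your own. Each camera call takes 0.05 s, during which the arm holds its last target. There are 200 camera calls.

## Working session

There is one attempt and no reset: what is moved stays moved. The work goes in short steps, Python scripts to look and compute and a tool call to move; the robot and the scene stay as the last step left them, time stands still between calls to the robot, and variables do not carry over. Pictures are saved under pics/ and viewed, at most 14 in all, crops included, and the job is handed in when it is done.

Besides the shell and the picture viewer there is one more tool, called after "Request:" in YAML: its name, and indented under it one key for each argument. servo_tool: Moves the arm, as the interface text tells. Its arguments: {"type":"object","properties":{"increments":{"type":"array","items":{"type":"array"}},"newtons":{"type":"number"}},"required":["increments"]}

```bash
mkdir -p pics; ls; python3 - <<'E'
from station import *
import cv2,numpy as np
s=read_state();print(s)
for n in("top","scene"):
    im,d=get_image(n);cv2.imwrite(f"pics/{n}0.png",im[:,:,::-1]);np.savez(f"{n}0.npz",im=im,d=d);print(n,calibration(n))
E
```

```text
pics
{'t': 0.0, 'q': array([ 9.28460877e-01,  5.28468893e-01,  1.43393235e+00, -1.56799653e-05,
        1.18141660e+00, -1.78526625e-01]), 'joint_vel': array([ 0.00020454, -0.00263012, -0.00094916, -0.00038036,  0.00115919,
        0.00240335]), 'tau': array([ 5.14809071e-04, -4.40039599e+01, -1.76592153e+01,  6.32181438e-02,
        5.81989659e-02, -1.64317989e-04]), 'ee_pos': array([0.27914067, 0.55837371, 0.22956041]), 'tool_rot': array([-4.37282003e-04,  2.29828325e-01,  9.73230550e-01, -1.02308359e-03]), 'contact_force': array([ 0.23782733,  0.43248342, -1.3079013 ]), 'wrist_torque': array([ 0.03310736, -0.01773614, -0.03098013]), 'finger_force': 0.0, 'grip_width': 1.0027267554050376}
top {'vfov': 52.405232321370626, 'cx': 249.3235166864825, 'cy': 195.5148993260213, 'rvec': array([ 2.21730111, -2.15946704,  0.03890481]), 'tvec': array([0.03319458, 0.53758484, 0.8515286 ])}
scene {'vfov': 43.49930196073802, 'cx': 260.76592921666673, 'cy': 197.38222048965807, 'rvec': array([ 2.38323861, -0.66991366,  0.25844283]), 'tvec': array([-0.40334795,  0.28300991,  0.86756217])}
```

View pics/top0.png

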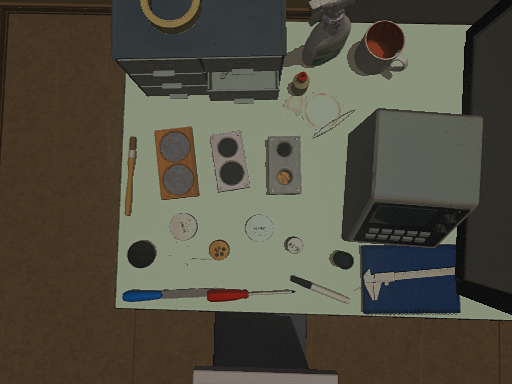

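View pics/scene0.png

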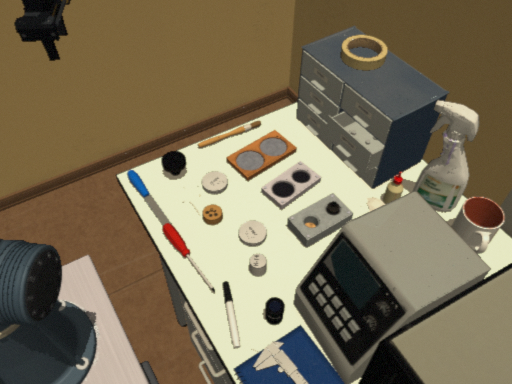

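The top view shows, in pixels: discs (183,227) and (259,228), bronze (219,250), tall standard (294,244), flat anvil (141,254), and loupe (342,260). The case is at (177,163), the holder at (229,161), and the stand at (284,165), with the spot anvil in its far bore (284,149). I'll fit positions from depth next.

```bash
cat > h.py <<'E'
import cv2,numpy as np
from station import *
def world(n,d,c=None):
    c=c or calibration(n);H,W=d.shape;f=H/2/np.tan(np.radians(c["vfov"]/2))
    R=cv2.Rodrigues(c["rvec"])[0];v,u=np.mgrid[:H,:W]
    P=np.stack([(u-c["cx"])/f*d,(v-c["cy"])/f*d,d],-1)
    return (P-c["tvec"])@R
def topfit(w,uv,zr,r):
    """points at height zr within r px of uv -> enclosing circle & min-area rect (world xy)"""
    v,u=np.mgrid[:w.shape[0],:w.shape[1]]
    m=(np.hypot(u-uv[0],v-uv[1])<r)&(w[...,2]>zr[0])&(w[...,2]<zr[1])
    return w[m]
E
python3 - <<'E'
from h import *
for n in("top","scene"):
    z=np.load(n+"0.npz");w=world(n,z["d"]);print(n)
    S={"top":dict(da=(183,227,22),db=(259,228,22),wide=(219,250,17),tall=(294,244,15),anvil=(141,254,22),loupe=(342,260,18)),
     "scene":dict(da=(215,182,22),db=(252,233,22),wide=(212,214,15),tall=(258,264,16),anvil=(174,163,20),loupe=(274,311,18))}[n]
    Z=dict(da=.015,db=.015,wide=.02,tall=.034,anvil=.044,loupe=.047)
    for k,(u,v,r) in S.items():
        p=topfit(w,(u,v),(Z[k]-.006,Z[k]+.01),r)
        if len(p)<5: print(k,len(p));continue
        c=cv2.minEnclosingCircle(p[:,:2].astype(np.float32))
        print(k,len(p),p.mean(0).round(4),np.round(c[0],4),"dia",round(2*c[1],4),"eq",)
    S={"top":dict(case=(177,163,45),holder=(229,161,35),stand=(284,165,36)),"scene":dict(case=(262,154,40),holder=(291,185,34),stand=(320,220,38))}[n]
    Z=dict(case=.017,holder=.02,stand=.034)
    for k,(u,v,r) in S.items():
        p=topfit(w,(u,v),(Z[k]-.004,Z[k]+.004),r)
        (a,b,c)=cv2.minAreaRect((p[:,:2]*1000).astype(np.float32))
        print(k,len(p),np.round(a,1),np.round(b,1),round(c,1),"z",np.median(p[:,2]).round(4))
    print("table",[w[v,u].round(3) for u,v in ((240,270),(160,240))])
E
python3 - <<'E'
import cv2
a=cv2.imread("pics/top0.png")[120:280,115:365]
cv2.imwrite("pics/c0.png",cv2.resize(a,None,fx=3.2,fy=3.2,interpolation=cv2.INTER_CUBIC))
E
```

```text
top
da 583 [0.4648 0.1918 0.0164] [0.4647 0.1922] dia 0.0601 eq
db 584 [0.4656 0.0241 0.0163] [0.4654 0.0241] dia 0.06 eq
wide 317 [0.4158 0.1111 0.0213] [0.4158 0.1114] dia 0.044 eq
tall 206 [ 0.4317 -0.053   0.035 ] [ 0.4315 -0.0533] dia 0.0346 eq
anvil 581 [0.4039 0.275  0.0456] [0.4035 0.2759] dia 0.0578 eq
loupe 237 [ 0.4036 -0.1579  0.0468] [ 0.4035 -0.1581] dia 0.036 eq
case 1699 [605.8 210.8] [156. 200.] 8.1 z 0.0175
holder 1087 [608.5 115. ] [128.5 113.6] 10.6 z 0.0209
stand 1513 [605.3 -27. ] [125.9  70.2] 2.3 z 0.035
table [array([0.37 , 0.064, 0.002]), array([0.432, 0.245, 0.003])]
scene
da 449 [0.4626 0.1871 0.0162] [0.4635 0.1893] dia 0.0619 eq
db 553 [0.4638 0.0192 0.0165] [0.4653 0.0207] dia 0.0612 eq
wide 284 [0.4135 0.1061 0.0211] [0.4151 0.107 ] dia 0.0454 eq
tall 231 [ 0.4298 -0.0574  0.0351] [ 0.4306 -0.0559] dia 0.0356 eq
anvil 398 [0.4016 0.2702 0.0454] [0.4016 0.2729] dia 0.0609 eq
loupe 308 [ 0.4022 -0.1618  0.047 ] [ 0.404  -0.1606] dia 0.0386 eq
case 1484 [605.2 206.8] [158.3 224.7] 8.1 z 0.0173
holder 952 [608.1 117.2] [132.9 126.1] 9.5 z 0.021
stand 1268 [604.1 -29.1] [127.9  72.5] 2.7 z 0.0355
table [array([ 0.4  , -0.04 ,  0.002]), array([0.291, 0.112, 0.003])]
```

View pics/c0.png

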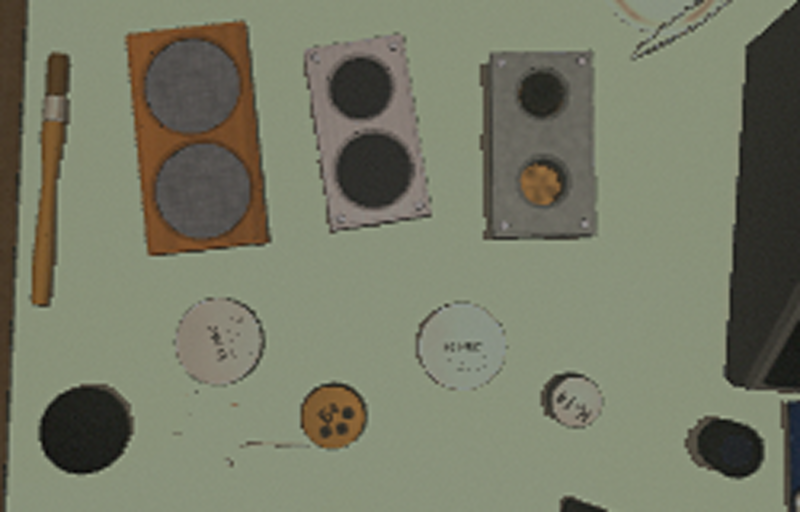

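The crop confirms the layout: the case is yawed about 8°, the holder about 10°, and the stand about 2°, and both bores and wells are clear. Now isolated fits of the holders, plus obstacle heights.

```bash
python3 - <<'E'
from h import *
R={}
for n,S in {"top":dict(case=(177,163),holder=(229,161),stand=(284,165)),"scene":dict(case=(262,154),holder=(291,185),stand=(320,220))}.items():
    w=world(n,np.load(n+"0.npz")["d"])
    Z=dict(case=(.017,(.037,-.037)),holder=(.0205,(-.027,.031)),stand=(.0345,(-.026,.034)))
    for k,(z,wx) in Z.items():
        # all top-face points of the block, split from neighbours in image
        m=(np.abs(w[...,2]-z-.0005)<.004).astype(np.uint8)
        m=cv2.morphologyEx(m,cv2.MORPH_OPEN,np.ones((3,3)))
        _,l=cv2.connectedComponents(m,connectivity=4)
        u,v=S[k];sub=l[v-30:v+30,u-30:u+30];i=np.bincount(sub[sub>0]).argmax()
        p=w[l==i][:,:2]
        (c,s,a)=cv2.minAreaRect((p*1000).astype(np.float32))
        if s[0]<s[1]:a-=90
        a=(a+90)%180-90
        d=np.array([np.cos(np.radians(a)),np.sin(np.radians(a))])
        print(n,k,np.round(c,1),np.round(s,1),round(a,1),[np.round(np.array(c)+1000*x*d,1).tolist() for x in wx])
w=world("top",np.load("top0.npz")["d"])
for y in np.arange(-.3,.31,.05):
    row=[]
    for x in np.arange(.3,.86,.05):
        m=(abs(w[...,0]-x)<.025)&(abs(w[...,1]-y)<.025)
        row.append(int(1000*w[...,2][m].max()) if m.any() else -1)
    print(round(y,2),row)
E
```

```text
top case [580.9 208.7] [106.1  84.1] 7.7 [[617.5, 213.7], [544.2, 203.8]]
top holder [612.6  93.5] [128.6  69.8] 10.7 [[586.1, 88.4], [643.1, 99.2]]
top stand [605.1 -26.7] [124.9  69.9] 1.6 [[579.1, -27.4], [639.1, -25.7]]
scene case [620.3 214.9] [113.9  80.8] 8.3 [[657.0, 220.2], [583.7, 209.5]]
scene holder [611.2  91.1] [130.1  71.8] 10.6 [[584.6, 86.2], [641.6, 96.8]]
scene stand [603.4 -29.1] [126.4  72.6] 2.8 [[577.4, -30.4], [637.4, -27.5]]
-0.3 [17, 25, 25, 170, 222, 225, 223, 224, 217, 6, 74, 4]
-0.25 [24, 27, 26, 139, 220, 223, 224, 224, 219, 4, 95, 95]
-0.2 [21, 26, 47, 137, 217, 224, 224, 224, 221, 8, 94, 95]
-0.15 [19, 20, 50, 129, 214, 224, 224, 223, 220, 7, 5, 226]
-0.1 [7, 20, 5, 5, 5, 4, 4, 11, 12, 5, 5, 265]
-0.05 [14, 18, 38, 39, 5, 39, 38, 55, 6, 63, 99, 264]
-0.0 [19, 18, 6, 20, 19, 38, 39, 55, 6, 218, 220, 220]
0.05 [26, 24, 6, 19, 878, 26, 25, 24, 92, 218, 219, 219]
0.1 [30, 27, 24, 25, 6, 25, 25, 24, 93, 218, 219, 219]
0.15 [27, 20, 24, 22, 18, 22, 24, 24, 5, 218, 244, 243]
0.2 [14, 10, 7, 20, 20, 22, 22, 22, 23, 218, 243, 243]
0.25 [25, 6, 49, 48, 20, 22, 22, 22, 21, 219, 241, 242]
0.3 [27, 5, 50, 49, 19, 19, 21, 20, 6, 220, 220, 221]
```

Request:
servo_tool:
  increments:
    - [[0,-0.2,0],-0.039,-1]
    - [[0,-0.2,0],-0.039,-1]
    - [[0,-0.2,0],-0.039,-1]
    - [[0,-0.2,0],-0.039,-1]
    - [[0,-0.2,0],-0.037,-1]
    - [[0,-0.2,0],0,-1]
    - [[0,0,0],0,-1]
    - [[0,0,0],0,-1]

```text
t: 0.77
ee_pos: [0.2423, 0.3253, 0.2305]
tool_rot: [-0.0, -0.069, 0.998, -0.0]
contact_force: [0.2, 0.1, -0.1]
grip_width: 1.001
finger_force: 0.0
```

```bash
python3 - <<'E'
from h import *
for n in("top","scene"):
    w=world(n,np.load(n+"0.npz")["d"]);X,Y,Z=w[...,0],w[...,1],w[...,2]
    ok=(Z<.4)
    print(n)
    for x in np.arange(.36,.68,.04):
        m=ok&(abs(X-x)<.02)&(Z>.08)&(Y<-.05)&(Y>-.4)
        print("monitor x",x.round(2), Y[m].max().round(3) if m.any() else None)
    for y in np.arange(-.04,.32,.04):
        m=ok&(abs(Y-y)<.02)&(Z>.07)&(X>.55)&(X<.9)
        print("cab y",y.round(2), np.percentile(X[m],1).round(3) if m.any() else None)
im,d=get_image("wrist");c=calibration("wrist");print(c,read_state()["ee_pos"]);cv2.imwrite("pics/w0.png",im[:,:,::-1])
E
```

```text
top
monitor x 0.36 -0.395
monitor x 0.4 -0.398
monitor x 0.44 -0.157
monitor x 0.48 -0.157
monitor x 0.52 -0.159
monitor x 0.56 -0.161
monitor x 0.6 -0.163
monitor x 0.64 -0.165
monitor x 0.68 -0.167
cab y -0.04 0.776
cab y 0.0 0.734
cab y 0.04 0.727
cab y 0.08 0.724
cab y 0.12 0.729
cab y 0.16 0.762
cab y 0.2 0.751
cab y 0.24 0.751
cab y 0.28 0.757
scene
monitor x 0.36 -0.399
monitor x 0.4 None
monitor x 0.44 -0.159
monitor x 0.48 -0.159
monitor x 0.52 -0.161
monitor x 0.56 -0.164
monitor x 0.6 -0.166
monitor x 0.64 -0.168
monitor x 0.68 -0.17
cab y -0.04 0.776
cab y 0.0 0.733
cab y 0.04 0.726
cab y 0.08 0.725
cab y 0.12 0.728
cab y 0.16 0.76
cab y 0.2 0.75
cab y 0.24 0.753
cab y 0.28 0.755
{'vfov': 62.1651253914739, 'cx': 262.04306753505176, 'cy': 189.76421377734385, 'rvec': array([-1.94810705, -2.24009613, -0.2775412 ]), 'tvec': array([-0.29098926, -0.30726017,  0.3191678 ])} [0.24296837 0.32683812 0.23076732]
```

View pics/w0.png

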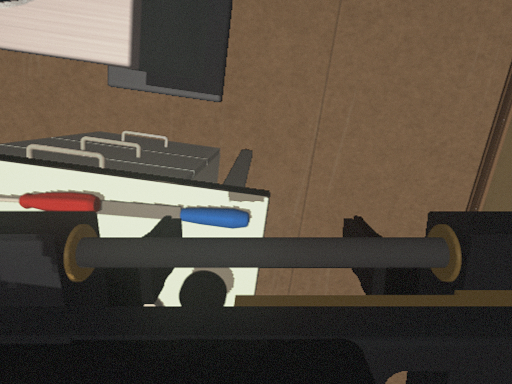

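The wrist view shows the flat anvil at (203,290) just past the gripper, with the robot's side at the top. I'll move so the parts are in the wrist camera's view and cross-check positions with its depth.

```bash
cat >> h.py <<'E'
from scipy.spatial.transform import Rotation as Ro
def rot(s): q=s["tool_rot"]; return Ro.from_quat([q[1],q[2],q[3],q[0]]).as_matrix()
def go(*targets):
    s=read_state();R=rot(s);p=s["ee_pos"];print("at",p.round(4),"yaw",np.degrees(np.arctan2(R[1,1],R[0,1])).round(1))
    for t in targets:
        t=np.array(t);d=R.T@(t-p)/.2;print("->",t.round(4),"shift",d.round(3),"n",int(np.ceil(np.linalg.norm(d)*.2/.0415)));p=t
def wfind(z,xy,r,dia=None):
    """wrist depth: points with top height z within r of xy -> circle"""
    im,d=get_image("wrist");w=world("wrist",d)
    m=(d>0)&(abs(w[...,2]-z)<.006)&(np.hypot(w[...,0]-xy[0],w[...,1]-xy[1])<r)
    p=w[m]
    if len(p)>20:
        c=cv2.minEnclosingCircle(p[:,:2].astype(np.float32));print(len(p),np.round(c[0],4),"dia",round(2*c[1],4),"z",np.median(p[:,2]).round(4),"mean",p.mean(0).round(4))
    else: print(len(p))
E
python3 - <<'E'
from h import *
go((.60,.2,.26))
im,d=get_image("wrist");w=world("wrist",d);m=(d>.2)&(w[...,2]<.08)
print(w[m].min(0),w[m].max(0),(w[m]).mean(0))
E
```

```text
at [0.243  0.3268 0.2308] yaw 98.0
-> [0.6  0.2  0.26] shift [-1.679 -0.877 -0.146] n 10
[-0.27531788 -0.59259755 -0.76934496] [1.24981652 1.14985415 0.04663086] [ 0.19728112  0.38655532 -0.55375689]
```

Request:
servo_tool:
  increments:
    - [[-0.18,-0.08,-0.015],0,-1]
    - [[-0.18,-0.08,-0.015],0,-1]
    - [[-0.18,-0.08,-0.015],0,-1]
    - [[-0.18,-0.08,-0.015],0,-1]
    - [[-0.18,-0.08,-0.015],0,-1]
    - [[-0.18,-0.08,-0.015],0,-1]
    - [[-0.18,-0.08,-0.015],0,-1]
    - [[-0.18,-0.08,-0.015],0,-1]

```text
t: 1.53
ee_pos: [0.548, 0.2423, 0.2542]
tool_rot: [0.0, -0.072, 0.997, 0.0]
contact_force: [-0.7, 0.5, 0.9]
grip_width: 1.002
finger_force: 0.0
```

Request:
servo_tool:
  increments:
    - [[0,-0.1,-0.02],0,-1]
    - [[0,-0.1,-0.02],0,-1]
    - [[0,-0.1,-0.02],0,-1]
    - [[0,0,0],0,-1]
    - [[0,0,0],0,-1]

```text
t: 1.95
ee_pos: [0.5551, 0.1827, 0.2663]
tool_rot: [0.0, -0.071, 0.997, 0.0]
contact_force: [0.1, 1.2, 0.8]
grip_width: 1.004
finger_force: 0.0
```

```bash
python3 - <<'E'
from h import *
go((.4026,.2744,.2))
im,d=get_image("wrist");c=calibration("wrist");np.savez("w1.npz",im=im,d=d,**c);cv2.imwrite("pics/w1.png",im[:,:,::-1])
w=world("wrist",d,c)
for k,(x,y,z) in dict(da=(.464,.191,.015),db=(.465,.022,.015),wide=(.4155,.109,.02),tall=(.431,-.0545,.034),anvil=(.4026,.2744,.044)).items():
    m=(d>0)&(abs(w[...,2]-z)<.006)&(np.hypot(w[...,0]-x,w[...,1]-y)<.042);p=w[m]
    if len(p)>50:
        q=cv2.minEnclosingCircle(p[:,:2].astype(np.float32));print(k,len(p),np.round(q[0],4),round(2*q[1],4),np.median(p[:,2]).round(4))
E
```

```text
at [0.5551 0.1827 0.2663] yaw 98.1
-> [0.4026 0.2744 0.2   ] shift [0.69  0.562 0.331] n 5
da 1969 [0.4638 0.1922] 0.0603 0.0146
db 2111 [0.4654 0.0239] 0.0613 0.0145
wide 1220 [0.4149 0.1109] 0.0439 0.0195
tall 899 [ 0.4303 -0.0534] 0.0361 0.0333
anvil 2325 [0.4026 0.2756] 0.0576 0.0438
```

View pics/w1.png

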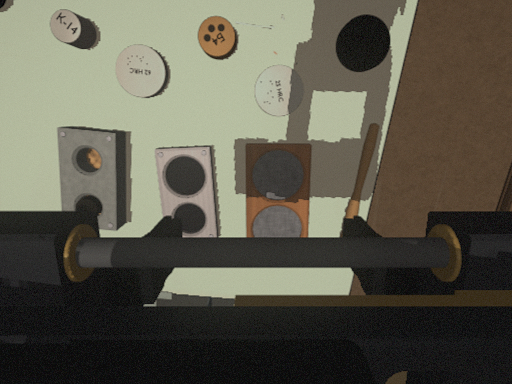

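The wrist view shows all parts and holders, including the case's near well at (277,174) and the free bore at (92,158). Wrist depth agrees with the top camera to about 1 mm. Now the well centres from the wrist depth.

```bash
python3 - <<'E'
from h import *
z=np.load("w1.npz");w=world("wrist",z["d"],{k:z[k] for k in("vfov","cx","cy","rvec","tvec")});d=z["d"]
t=world("top",np.load("top0.npz")["d"])
for k,(x,y,zz) in dict(caseN=(.5689,.2071,.017),caseF=(.6423,.2171,.017),wide=(.5861,.0884,.02),narrow=(.6431,.0992,.02),bore=(.5791,-.0274,.034),spotbore=(.639,-.0257,.034)).items():
  for n,W in(("w",w),("t",t)):
    lim=zz-.0035
    m=(abs(W[...,2]-lim+.02)<.02)&(np.hypot(W[...,0]-x,W[...,1]-y)<{"c":.036,"w":.03,"n":.024,"b":.018,"s":.018}[k[0]]);p=W[m]
    q=cv2.minEnclosingCircle(p[:,:2].astype(np.float32)) if len(p)>9 else 0
    print(n,k,len(p),q and (np.round(q[0],4),round(2*q[1],4),np.median(p[:,2]).round(4),np.median(p[:,:2],0).round(4)))
for k,(x,y,zz,r,l) in dict(stand=(.605,-.027,.034,.075,0),holder=(.6126,.0935,.02,.075,0),case=(.606,.212,.017,.09,0)).items():
    m=(d>0)&(abs(w[...,2]-zz)<.003)&(np.hypot(w[...,0]-x,w[...,1]-y)<r);p=w[m]
    c,s,a=cv2.minAreaRect((p[:,:2]*1000).astype(np.float32));print(k,np.round(c,1),np.round(s,1),a)
E
```

```text
w caseN 2046 (array([0.5684, 0.2072]), 0.0695, np.float64(0.0102), array([0.5681, 0.2071]))
t caseN 592 (array([0.5687, 0.2062]), 0.0702, np.float64(0.0117), array([0.5693, 0.2083]))
w caseF 1293 (array([0.642 , 0.2178]), 0.0691, np.float64(0.0102), array([0.6347, 0.2159]))
t caseF 588 (array([0.6428, 0.2183]), 0.0677, np.float64(0.0117), array([0.6433, 0.2183]))
w wide 1249 (array([0.5858, 0.0885]), 0.0543, np.float64(0.0102), array([0.5861, 0.087 ]))
t wide 421 (array([0.5866, 0.089 ]), 0.0522, np.float64(0.0117), array([0.5861, 0.0891]))
w narrow 697 (array([0.6426, 0.0987]), 0.0446, np.float64(0.0102), array([0.6422, 0.0996]))
t narrow 283 (array([0.6437, 0.0995]), 0.043, np.float64(0.0119), array([0.6439, 0.1   ]))
w bore 512 (array([ 0.5789, -0.0289]), 0.0337, np.float64(0.0104), array([ 0.5825, -0.0383]))
t bore 159 (array([ 0.5801, -0.028 ]), 0.0321, np.float64(0.0082), array([ 0.5823, -0.0291]))
w spotbore 75 (array([ 0.6384, -0.0268]), 0.033, np.float64(0.0286), array([ 0.6301, -0.0202]))
t spotbore 25 (array([ 0.6385, -0.0241]), 0.0344, np.float64(0.0243), array([ 0.631 , -0.0219]))
stand [604.1 -27. ] [125.7  71.3] 2.1857266426086426
holder [608.3  92.9] [121.6  70. ] 10.589299201965332
case [592.8 186.1] [124.9 132.1] 8.020003318786621
```

```bash
python3 - <<'E'
from h import *
go((.464,.192,.06),(.464,.192,.017),(.464,.192,.08),(.642,.2176,.08),(.642,.2176,.029))
E
```

```text
at [0.5546 0.1832 0.2662] yaw 98.2
-> [0.464 0.192 0.06 ] shift [0.442 0.107 1.031] n 6
-> [0.464 0.192 0.017] shift [-0.    -0.     0.215] n 2
-> [0.464 0.192 0.08 ] shift [ 0.     0.    -0.315] n 2
-> [0.642  0.2176 0.08  ] shift [-0.899 -0.    -0.   ] n 5
-> [0.642  0.2176 0.029 ] shift [-0.    -0.     0.255] n 2
```

Request:
servo_tool:
  increments:
    - [[0.074,0.018,0.17],0,-1]
    - [[0.074,0.018,0.17],0,-1]
    - [[0.074,0.018,0.17],0,-1]
    - [[0.074,0.018,0.17],0,-1]
    - [[0.074,0.018,0.17],0,-1]
    - [[0.074,0.018,0.17],0,-1]
    - [[0,0,0.07],0,-1]
    - [[0,0,0],0,-1]

```text
t: 2.67
ee_pos: [0.4595, 0.1918, 0.0452]
tool_rot: [-0.004, -0.072, 0.997, -0.0]
contact_force: [0.5, -0.2, -0.6]
grip_width: 1.001
finger_force: 0.0
```

```bash
python3 - <<'E'
from h import *
go((.464,.192,.017))
E
```

```text
at [0.4595 0.1918 0.0452] yaw 98.3
-> [0.464 0.192 0.017] shift [-0.024 -0.002  0.141] n 1
```

Request:
servo_tool:
  increments:
    - [[0,0,0.06],0,-1]
    - [[0,0,0.06],0,-1]
    - [[0,0,0],0,-1]
    - [[0,0,0],0,-1]
    - [[0,0,0],0,-1]

```text
t: 3.08
ee_pos: [0.4644, 0.1914, 0.0255]
tool_rot: [0.001, -0.072, 0.997, 0.0]
contact_force: [-0.2, -0.5, 0.2]
grip_width: 1.002
finger_force: 0.0
```

```bash
python3 - <<'E'
from h import *
go((.464,.192,.017))
E
```

```text
at [0.4644 0.1914 0.0255] yaw 98.2
-> [0.464 0.192 0.017] shift [0.002 0.003 0.043] n 1
```

Request:
servo_tool:
  increments:
    - [[0,0.003,0.043],0,-1]
    - [[0,0,0],0,-1]
    - [[0,0,0],0,1]
    - [[0,0,0],0,1]
    - [[0,0,0],0,1]
    - [[0,0,0],0,1]
    - [[0,0,0],0,1]
    - [[0,0,0],0,1]
  newtons: 35

```text
t: 3.75
ee_pos: [0.4633, 0.1912, 0.0161]
tool_rot: [0.0, -0.071, 0.997, -0.0]
contact_force: [-0.3, -0.1, 0.6]
grip_width: 0.675
finger_force: 35.0
```

Request:
servo_tool:
  increments:
    - [[0,0,0],0,1]
    - [[0,0,0],0,1]
    - [[0,0,0],0,1]
    - [[0,0,-0.05],0,1]
    - [[0,0,-0.1],0,1]
    - [[0,0,-0.1],0,1]
    - [[0,0,-0.08],0,1]
    - [[0,0,0],0,1]

```text
t: 4.42
ee_pos: [0.4647, 0.1917, 0.0847]
tool_rot: [0.003, -0.071, 0.997, 0.0]
contact_force: [-0.1, -0.0, -2.6]
grip_width: 0.676
finger_force: 35.0
```

```bash
python3 - <<'E'
from h import *
go((.642,.2176,.08),(.642,.2176,.027))
s=read_state();print(s["grip_width"]*87,s["finger_force"])
E
```

```text
at [0.4647 0.1917 0.0847] yaw 98.2
-> [0.642  0.2176 0.08  ] shift [-0.896  0.002  0.028] n 5
-> [0.642  0.2176 0.027 ] shift [ 0.001 -0.     0.265] n 2
58.8100884299013 34.999412298202515
```

Request:
servo_tool:
  increments:
    - [[-0.1,0,0],0,1]
    - [[-0.16,0,0],0,1]
    - [[-0.16,0,0],0,1]
    - [[-0.16,0,0],0,1]
    - [[-0.16,0,0],0,1]
    - [[-0.1,0,0],0,1]
    - [[-0.05,0,0.06],0,1]
    - [[-0.006,0,0.1],0,1]

```text
t: 5.08
ee_pos: [0.6453, 0.2172, 0.0509]
tool_rot: [0.004, -0.071, 0.997, 0.0]
contact_force: [-0.1, 0.9, -3.2]
grip_width: 0.67
finger_force: 35.0
```

Request:
servo_tool:
  increments:
    - [[0,0,0],0,1]
    - [[0,0,0],0,1]
    - [[0,0,0],0,1]
    - [[0,0,0],0,1]

```text
t: 5.42
ee_pos: [0.6404, 0.2168, 0.0506]
tool_rot: [0.0, -0.071, 0.997, 0.0]
contact_force: [0.4, 0.1, -2.8]
grip_width: 0.673
finger_force: 35.0
```

```bash
python3 - <<'E'
from h import *
go((.642,.2176,.027))
E
```

```text
at [0.6404 0.2168 0.0506] yaw 98.2
-> [0.642  0.2176 0.027 ] shift [-0.008  0.003  0.118] n 1
```

Request:
servo_tool:
  increments:
    - [[-0.005,0.002,0.05],0,1]
    - [[0,0,0.03],0,1]
    - [[0,0,0.02],0,1]
    - [[0,0,0.012],0,1]
    - [[0,0,0],0,1]
    - [[0,0,0],0,1]
    - [[0,0,0],0,1]

```text
t: 6.0
ee_pos: [0.6417, 0.2173, 0.0277]
tool_rot: [0.0, -0.071, 0.997, 0.0]
contact_force: [-0.1, 0.3, -3.3]
grip_width: 0.676
finger_force: 35.0
```

Request:
servo_tool:
  increments:
    - [[0,0,0.005],0,1]
    - [[0,0,0],0,1]
    - [[0,0,0],0,1]
    - [[0,0,0],0,-0.6]
    - [[0,0,0],0,-0.6]
    - [[0,0,0],0,-0.6]
    - [[0,0,0],0,-0.6]
    - [[0,0,0],0,-0.6]

```text
t: 6.67
ee_pos: [0.6419, 0.2173, 0.027]
tool_rot: [0.0, -0.071, 0.997, 0.0]
contact_force: [-1.1, -0.1, 0.6]
grip_width: 0.797
finger_force: 0.0
```

Request:
servo_tool:
  increments:
    - [[0,0,-0.05],0,-0.6]
    - [[0,0,-0.1],0,-0.6]
    - [[0,0,-0.15],0,-1]
    - [[0,0,-0.1],0,-1]
    - [[0,0,0],0,-1]
    - [[0,0,0],0,-1]

```text
t: 7.17
ee_pos: [0.6428, 0.2175, 0.109]
tool_rot: [0.002, -0.071, 0.997, 0.0]
contact_force: [0.5, 0.3, -1.2]
grip_width: 0.975
finger_force: 0.0
```

```bash
python3 - <<'E'
from h import *
go((.4654,.0239,.1),(.4654,.0239,.017))
im,d=get_image("top");cv2.imwrite("pics/t1.png",cv2.resize(im[120:280,115:365,::-1],None,fx=2.4,fy=2.4))
E
```

```text
at [0.6428 0.2175 0.109 ] yaw 98.2
-> [0.4654 0.0239 0.1   ] shift [ 1.016 -0.832  0.041] n 7
-> [0.4654 0.0239 0.017 ] shift [ 0.002 -0.     0.415] n 3
```

View pics/t1.png

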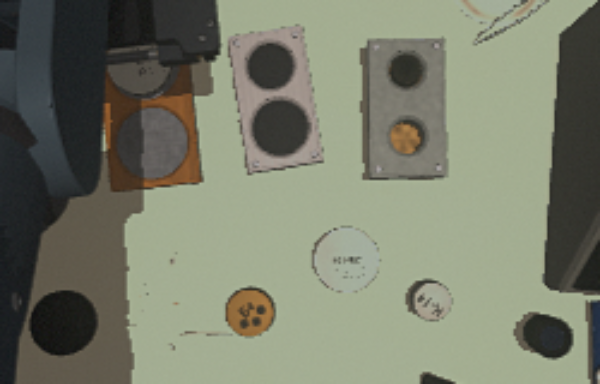

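Disc A sits in the far well, at (145,70) in the crop, partly hidden by the gripper. Next is disc B.

Request:
servo_tool:
  increments:
    - [[0.145,-0.119,0],0,-1]
    - [[0.145,-0.119,0],0,-1]
    - [[0.145,-0.119,0],0,-1]
    - [[0.145,-0.119,0],0,-1]
    - [[0.145,-0.119,0],0,-1]
    - [[0.145,-0.119,0],0,-1]
    - [[0.145,-0.118,0.1],0,-1]
    - [[0,0,0.18],0,-1]

```text
t: 7.88
ee_pos: [0.4602, 0.0215, 0.0521]
tool_rot: [-0.001, -0.069, 0.998, -0.0]
contact_force: [-0.6, 0.8, -0.3]
grip_width: 0.999
finger_force: 0.0
```

Request:
servo_tool:
  increments:
    - [[0,0,0.08],0,-1]
    - [[0,0,0],0,-1]
    - [[0,0,0],0,-1]
    - [[0,0,0],0,-1]

```text
t: 8.22
ee_pos: [0.4648, 0.0244, 0.035]
tool_rot: [-0.0, -0.071, 0.997, 0.0]
contact_force: [-0.6, -0.4, 0.4]
grip_width: 1.003
finger_force: 0.0
```

```bash
python3 - <<'E'
from h import *
go((.4654,.0239,.0165),(.4654,.0239,.08),(.5684,.2072,.08))
w=world("top",get_image("top")[1])
p=w[(np.hypot(w[...,0]-.642,w[...,1]-.2176)<.033)&(w[...,2]>.02)&(w[...,2]<.04)]
c=cv2.minEnclosingCircle(p[:,:2].astype(np.float32));print(len(p),c,np.median(p[:,2]),np.linalg.lstsq(np.c_[p[:,:2]-p[:,:2].mean(0),np.ones(len(p))],p[:,2],rcond=None)[0])
E
```

```text
at [0.4648 0.0244 0.035 ] yaw 98.2
-> [0.4654 0.0239 0.0165] shift [-0.003 -0.003  0.092] n 1
-> [0.4654 0.0239 0.08  ] shift [ 0.     0.    -0.317] n 2
-> [0.5684 0.2072 0.08  ] shift [-0.64   0.834 -0.   ] n 6
584 ((0.6428681015968323, 0.21942616999149323), 0.030366817489266396) 0.026125970492357112 [0.00605762 0.00519137 0.02614228]
```

Request:
servo_tool:
  increments:
    - [[-0.003,-0.003,0.07],0,-1]
    - [[0,0,0.021],0,-1]
    - [[0,0,0],0,-1]
    - [[0,0,0],0,1]
    - [[0,0,0],0,1]
    - [[0,0,0],0,1]
    - [[0,0,0],0,1]
    - [[0,0,0],0,1]

```text
t: 8.93
ee_pos: [0.4656, 0.0235, 0.017]
tool_rot: [0.0, -0.071, 0.997, -0.0]
contact_force: [0.1, -1.3, 0.8]
grip_width: 0.707
finger_force: 1.2
```

Request:
servo_tool:
  increments:
    - [[0,0,0],0,1]
    - [[0,0,0],0,1]
    - [[0,0,0],0,1]
    - [[0,0,-0.05],0,1]
    - [[0,0,-0.1],0,1]
    - [[0,0,-0.1],0,1]
    - [[0,0,-0.08],0,1]
    - [[0,0,0],0,1]

```text
t: 9.6
ee_pos: [0.4664, 0.0236, 0.0851]
tool_rot: [0.002, -0.071, 0.997, -0.0]
contact_force: [0.3, 0.1, -3.2]
grip_width: 0.672
finger_force: 35.0
```

Request:
servo_tool:
  increments:
    - [[-0.06,0.08,0],0,1]
    - [[-0.1,0.13,0],0,1]
    - [[-0.12,0.15,0],0,1]
    - [[-0.12,0.15,0],0,1]
    - [[-0.1,0.13,0],0,1]
    - [[-0.08,0.11,0],0,1]
    - [[-0.06,0.085,0.06],0,1]
    - [[0,0,0.1],0,1]

```text
t: 10.27
ee_pos: [0.5723, 0.2116, 0.0514]
tool_rot: [0.004, -0.073, 0.997, 0.001]
contact_force: [1.5, -0.2, -2.9]
grip_width: 0.669
finger_force: 35.0
```

Request:
servo_tool:
  increments:
    - [[0,0,0],0,1]
    - [[0,0,0],0,1]
    - [[0,0,0],0,1]
    - [[0,0,0],0,1]

```text
t: 10.6
ee_pos: [0.5682, 0.2065, 0.0511]
tool_rot: [-0.0, -0.071, 0.997, -0.0]
contact_force: [0.3, 0.1, -3.2]
grip_width: 0.673
finger_force: 35.0
```

```bash
python3 - <<'E'
from h import *
go((.5684,.2072,.027))
E
```

```text
at [0.5682 0.2065 0.0511] yaw 98.1
-> [0.5684 0.2072 0.027 ] shift [-0.001  0.004  0.121] n 1
```

Request:
servo_tool:
  increments:
    - [[0,0.003,0.05],0,1]
    - [[0,0,0.03],0,1]
    - [[0,0,0.02],0,1]
    - [[0,0,0.012],0,1]
    - [[0,0,0.007],0,1]
    - [[0,0,0],0,1]
    - [[0,0,0],0,1]
    - [[0,0,0],0,1]

```text
t: 11.27
ee_pos: [0.5682, 0.2076, 0.0271]
tool_rot: [-0.0, -0.071, 0.997, -0.0]
contact_force: [-1.3, -0.3, 0.2]
grip_width: 0.673
finger_force: 35.0
```

Request:
servo_tool:
  increments:
    - [[0,0,0],0,-0.6]
    - [[0,0,0],0,-0.6]
    - [[0,0,0],0,-0.6]
    - [[0,0,0],0,-0.6]
    - [[0,0,0],0,-0.6]

```text
t: 11.68
ee_pos: [0.5686, 0.2079, 0.0271]
tool_rot: [0.0, -0.071, 0.997, 0.0]
contact_force: [0.4, -0.5, 0.4]
grip_width: 0.798
finger_force: 0.0
```

Request:
servo_tool:
  increments:
    - [[0,0,-0.05],0,-0.6]
    - [[0,0,-0.1],0,-0.6]
    - [[0,0,-0.15],0,-1]
    - [[0,0,-0.1],0,-1]
    - [[0,0,0],0,-1]
    - [[0,0,0],0,-1]

```text
t: 12.18
ee_pos: [0.5694, 0.208, 0.1089]
tool_rot: [0.002, -0.071, 0.997, 0.0]
contact_force: [-0.5, 0.6, -1.0]
grip_width: 0.975
finger_force: 0.0
```

```bash
python3 - <<'E'
from h import *
go((.415,.111,.1),(.415,.111,.020),(.415,.111,.08),(.5859,.0886,.08))
E
```

```text
at [0.5694 0.208  0.1089] yaw 98.2
-> [0.415 0.111 0.1  ] shift [ 0.833 -0.37   0.041] n 5
-> [0.415 0.111 0.02 ] shift [ 0.002 -0.     0.4  ] n 2
-> [0.415 0.111 0.08 ] shift [-0.001  0.    -0.3  ] n 2
-> [0.5859 0.0886 0.08  ] shift [-0.83  -0.232  0.003] n 5
```

Request:
servo_tool:
  increments:
    - [[0.139,-0.062,0],0,-1]
    - [[0.139,-0.062,0],0,-1]
    - [[0.139,-0.062,0],0,-1]
    - [[0.139,-0.062,0],0,-1]
    - [[0.139,-0.062,0],0,-1]
    - [[0.138,-0.06,0.08],0,-1]
    - [[0,0,0.14],0,-1]
    - [[0,0,0.12],0,-1]

```text
t: 12.85
ee_pos: [0.4113, 0.1102, 0.0382]
tool_rot: [-0.001, -0.07, 0.998, 0.0]
contact_force: [0.3, -0.1, -0.2]
grip_width: 1.001
finger_force: 0.0
```

Request:
servo_tool:
  increments:
    - [[0,0,0],0,-1]
    - [[0,0,0],0,-1]
    - [[0,0,0],0,-1]
    - [[0,0,0],0,-1]

```text
t: 13.18
ee_pos: [0.4146, 0.111, 0.0397]
tool_rot: [0.001, -0.071, 0.997, -0.0]
contact_force: [-0.1, 0.5, -0.5]
grip_width: 0.999
finger_force: 0.0
```

```bash
python3 - <<'E'
from h import *
go((.415,.111,.0195))
E
```

```text
at [0.4146 0.111  0.0397] yaw 98.2
-> [0.415  0.111  0.0195] shift [-0.002 -0.     0.101] n 1
```

Request:
servo_tool:
  increments:
    - [[-0.001,0,0.07],0,-1]
    - [[0,0,0.03],0,-1]
    - [[0,0,0],0,-1]
    - [[0,0,0],0,1]
    - [[0,0,0],0,1]
    - [[0,0,0],0,1]
    - [[0,0,0],0,1]
    - [[0,0,0],0,1]

```text
t: 13.85
ee_pos: [0.4142, 0.1109, 0.0192]
tool_rot: [0.0, -0.071, 0.997, -0.0]
contact_force: [0.6, 0.3, -0.7]
grip_width: 0.71
finger_force: 0.0
```

Request:
servo_tool:
  increments:
    - [[0,0,0],0,1]
    - [[0,0,0],0,1]
    - [[0,0,0],0,1]
    - [[0,0,0],0,1]
    - [[0,0,0],0,1]
    - [[0,0,0],0,1]

```text
t: 14.35
ee_pos: [0.4141, 0.1108, 0.019]
tool_rot: [0.0, -0.071, 0.997, -0.0]
contact_force: [0.5, -0.2, 2.5]
grip_width: 0.503
finger_force: 35.0
```

Request:
servo_tool:
  increments:
    - [[0,0,-0.05],0,1]
    - [[0,0,-0.1],0,1]
    - [[0,0,-0.1],0,1]
    - [[0,0,-0.05],0,1]
    - [[0,0,0],0,1]
    - [[0,0,0],0,1]

```text
t: 14.85
ee_pos: [0.4141, 0.1109, 0.079]
tool_rot: [0.0, -0.071, 0.997, 0.0]
contact_force: [-0.4, 0.7, -2.5]
grip_width: 0.504
finger_force: 35.0
```

```bash
python3 - <<'E'
from h import *
go((.5859,.0886,.08))
s=read_state();print(s["contact_force"],s["grip_width"]*87,s["finger_force"])
E
```

```text
at [0.4141 0.1109 0.079 ] yaw 98.2
-> [0.5859 0.0886 0.08  ] shift [-0.835 -0.232 -0.004] n 5
[-0.37636581  0.72447803 -2.45397231] 43.86701868894199 34.9993497133255
```

Request:
servo_tool:
  increments:
    - [[-0.08,-0.02,0],0,1]
    - [[-0.15,-0.042,0],0,1]
    - [[-0.15,-0.042,0],0,1]
    - [[-0.15,-0.042,0],0,1]
    - [[-0.14,-0.042,0],0,1]
    - [[-0.1,-0.03,0],0,1]
    - [[-0.06,-0.014,0.04],0,1]
    - [[0,0,0.08],0,1]

```text
t: 15.52
ee_pos: [0.5901, 0.0877, 0.0547]
tool_rot: [0.004, -0.071, 0.997, -0.0]
contact_force: [0.6, -0.2, -2.5]
grip_width: 0.503
finger_force: 35.0
```

Request:
servo_tool:
  increments:
    - [[0,0,0],0,1]
    - [[0,0,0],0,1]
    - [[0,0,0],0,1]
    - [[0,0,0],0,1]

```text
t: 15.85
ee_pos: [0.5843, 0.0886, 0.0549]
tool_rot: [-0.0, -0.071, 0.997, 0.0]
contact_force: [0.2, 0.3, -2.7]
grip_width: 0.502
finger_force: 35.0
```

```bash
python3 - <<'E'
from h import *
go((.5853,.0886,.0295))
E
```

```text
at [0.5843 0.0886 0.0549] yaw 98.2
-> [0.5853 0.0886 0.0295] shift [-0.005 -0.001  0.127] n 1
```

Descend to the floor, release (opening about 55 mm), and lift. On the lift I turn 63° so the gripper body clears the monitor at the tall standard.

Request:
servo_tool:
  increments:
    - [[-0.004,0,0.05],0,1]
    - [[0,0,0.04],0,1]
    - [[0,0,0.02],0,1]
    - [[0,0,0.012],0,1]
    - [[0,0,0.006],0,1]
    - [[0,0,0],0,1]
    - [[0,0,0],0,1]
    - [[0,0,0],0,1]

```text
t: 16.52
ee_pos: [0.5861, 0.0886, 0.0294]
tool_rot: [0.0, -0.071, 0.997, -0.0]
contact_force: [-0.0, -1.0, -2.1]
grip_width: 0.506
finger_force: 35.0
```

Request:
servo_tool:
  increments:
    - [[0,0,0],0,-0.26]
    - [[0,0,0],0,-0.26]
    - [[0,0,0],0,-0.26]
    - [[0,0,0],0,-0.26]
    - [[0,0,0],0,-0.26]

```text
t: 16.93
ee_pos: [0.586, 0.0886, 0.0296]
tool_rot: [0.0, -0.071, 0.997, -0.0]
contact_force: [-0.2, 0.5, 0.3]
grip_width: 0.626
finger_force: 0.0
```

Request:
servo_tool:
  increments:
    - [[0,0,-0.05],0,-0.26]
    - [[0,0,-0.1],0,-0.26]
    - [[0,0,-0.2],0,-0.26]
    - [[0,0,-0.1],0.039,-0.26]
    - [[0,0,0],0.039,-0.26]
    - [[0,0,0],0.039,-0.26]
    - [[0,0,0],0.039,-0.26]
    - [[0,0,0],0.039,-0.26]

```text
t: 17.6
ee_pos: [0.5859, 0.0886, 0.1206]
tool_rot: [0.001, 0.236, 0.972, 0.0]
contact_force: [0.2, 0.7, 0.4]
grip_width: 0.633
finger_force: 0.0
```

Request:
servo_tool:
  increments:
    - [[0,0,0],0.039,-0.26]
    - [[0,0,0],0.039,-0.26]
    - [[0,0,0],0.039,-0.26]
    - [[0,0,0],0.039,-0.26]
    - [[0,0,0],0,-0.26]
    - [[0,0,0],0,-0.26]

```text
t: 18.1
ee_pos: [0.5858, 0.0886, 0.1199]
tool_rot: [0.0, 0.46, 0.888, 0.0]
contact_force: [0.2, -0.3, 0.2]
grip_width: 0.626
finger_force: 0.0
```

```bash
python3 - <<'E'
from h import *
go((.4304,-.0534,.11),(.4304,-.0534,.028),(.4304,-.0534,.1),(.6427,.099,.1))
w=world("top",get_image("top")[1])
for n,c,z in(("da",(.6428,.2183),.025),("db",(.569,.2075),.025),("wide",(.5866,.089),.030)):
    p=w[(np.hypot(w[...,0]-c[0],w[...,1]-c[1])<.033)&(abs(w[...,2]-z)<.006)]
    if len(p)>9:print(n,len(p),cv2.minEnclosingCircle(p[:,:2].astype(np.float32)),np.median(p[:,2]))
E
```

```text
at [0.5858 0.0886 0.1199] yaw 35.2
-> [ 0.4304 -0.0534  0.11  ] shift [-0.133 -1.044  0.049] n 6
-> [ 0.4304 -0.0534  0.028 ] shift [ 0.   -0.    0.41] n 2
-> [ 0.4304 -0.0534  0.1   ] shift [-0.    0.   -0.36] n 2
-> [0.6427 0.099  0.1   ] shift [1.100e-02 1.307e+00 1.000e-03] n 7
db 357 ((0.5684751272201538, 0.20535728335380554), 0.028673168271780014) 0.0263671741760946
```

Request:
servo_tool:
  increments:
    - [[-0.019,-0.149,0],0,-0.26]
    - [[-0.019,-0.149,0],0,-0.26]
    - [[-0.019,-0.149,0],0,-0.26]
    - [[-0.019,-0.149,0],0,-0.26]
    - [[-0.019,-0.149,0],0,-0.26]
    - [[-0.019,-0.149,0],0,-0.26]
    - [[-0.019,-0.15,0.1],0,-0.26]
    - [[0,0,0.2],0,-0.26]

```text
t: 18.82
ee_pos: [0.429, -0.0556, 0.062]
tool_rot: [0.003, 0.462, 0.887, -0.0]
contact_force: [0.5, -0.2, -1.1]
grip_width: 0.625
finger_force: 0.0
```

Request:
servo_tool:
  increments:
    - [[0,0,0.04],0,-0.26]
    - [[0,0,0],0,-0.26]
    - [[0,0,0],0,-0.26]
    - [[0,0,0],0,-0.26]

```text
t: 19.15
ee_pos: [0.4315, -0.0528, 0.0526]
tool_rot: [0.002, 0.461, 0.887, 0.0]
contact_force: [-0.2, -0.4, -0.4]
grip_width: 0.625
finger_force: 0.0
```

```bash
python3 - <<'E'
from h import *
go((.4304,-.0534,.028))
w=world("top",get_image("top")[1])
for n,c,z in(("da",(.6428,.2183),.025),("db",(.569,.2075),.025),("wide",(.5866,.089),.030)):
    p=w[(np.hypot(w[...,0]-c[0],w[...,1]-c[1])<.033)&(abs(w[...,2]-z)<.006)]
    if len(p)>9:print(n,len(p),cv2.minEnclosingCircle(p[:,:2].astype(np.float32)),np.median(p[:,2]))
E
```

```text
at [ 0.4315 -0.0528  0.0526] yaw 35.1
-> [ 0.4304 -0.0534  0.028 ] shift [ 0.001 -0.006  0.123] n 1
da 584 ((0.6424021124839783, 0.21977268159389496), 0.030558384954929352) 0.026274411658593635
db 589 ((0.5677729845046997, 0.20973087847232819), 0.030184894800186157) 0.02628669368421179
wide 316 ((0.592326819896698, 0.0869097113609314), 0.03124288097023964) 0.031208569382603017
```

Request:
servo_tool:
  increments:
    - [[0.001,-0.005,0.08],0,-0.26]
    - [[0,0,0.042],0,-0.26]
    - [[0,0,0],0,-0.26]
    - [[0,0,0],0,1]
    - [[0,0,0],0,1]
    - [[0,0,0],0,1]
    - [[0,0,0],0,1]
    - [[0,0,0],0,1]

```text
t: 19.87
ee_pos: [0.4294, -0.0534, 0.0274]
tool_rot: [0.001, 0.462, 0.887, 0.0]
contact_force: [0.7, 0.9, 3.8]
grip_width: 0.4
finger_force: 35.0
```

Request:
servo_tool:
  increments:
    - [[0,0,0],0,1]
    - [[0,0,0],0,1]
    - [[0,0,0],0,1]
    - [[0,0,0],0,1]

```text
t: 20.2
ee_pos: [0.4293, -0.0534, 0.0273]
tool_rot: [0.001, 0.462, 0.887, 0.0]
contact_force: [0.7, 1.6, 5.7]
grip_width: 0.406
finger_force: 35.0
```

Request:
servo_tool:
  increments:
    - [[0,0,-0.05],0,1]
    - [[0,0,-0.1],0,1]
    - [[0,0,-0.1],0,1]
    - [[0,0.08,-0.1],0,1]
    - [[0,0.14,0],0,1]
    - [[0,0.14,0],0,1]
    - [[0,0.14,0],0,1]
    - [[0,0.1,0],0,1]

```text
t: 20.87
ee_pos: [0.5289, 0.0166, 0.0968]
tool_rot: [0.0, 0.462, 0.887, 0.0]
contact_force: [0.3, -0.6, -3.2]
grip_width: 0.402
finger_force: 35.0
```

Request:
servo_tool:
  increments:
    - [[0,0,0],-0.02,1]
    - [[0,0,0],-0.039,1]
    - [[0,0,0],-0.039,1]
    - [[0,0,0],-0.039,1]
    - [[0,0,0],-0.039,1]
    - [[0,0,0],-0.039,1]
    - [[0,0,0],-0.039,1]
    - [[0,0,0],-0.039,1]

```text
t: 21.53
ee_pos: [0.5262, 0.0156, 0.0961]
tool_rot: [-0.001, 0.017, 1.0, 0.0]
contact_force: [-0.4, -0.4, -3.3]
grip_width: 0.404
finger_force: 35.0
```

Request:
servo_tool:
  increments:
    - [[0,0,0],-0.039,1]
    - [[0,0,0],-0.02,1]
    - [[0,0,0],0,1]
    - [[0,0,0],0,1]
    - [[0,0,0],0,1]

```text
t: 21.95
ee_pos: [0.5268, 0.0155, 0.0965]
tool_rot: [-0.001, -0.072, 0.997, 0.0]
contact_force: [-0.3, -0.3, -3.9]
grip_width: 0.406
finger_force: 35.0
```

```bash
python3 - <<'E'
from h import *
go((.6427,.099,.098),(.6427,.099,.06))
s=read_state();print(s["contact_force"],s["grip_width"]*87,s["finger_force"])
E
```

```text
at [0.5268 0.0155 0.0965] yaw 98.3
-> [0.6427 0.099  0.098 ] shift [-0.633  0.33  -0.008] n 4
-> [0.6427 0.099  0.06  ] shift [-0.   -0.    0.19] n 1
[-0.26245082 -0.34087139 -3.88033714] 35.3553136646696 34.99938189983368
```

Request:
servo_tool:
  increments:
    - [[-0.08,0.04,0],0,1]
    - [[-0.14,0.075,0],0,1]
    - [[-0.14,0.075,0],0,1]
    - [[-0.13,0.07,0],0,1]
    - [[-0.09,0.045,0],0,1]
    - [[-0.053,0.025,0.06],0,1]
    - [[0,0,0.1],0,1]
    - [[0,0,0],0,1]

```text
t: 22.62
ee_pos: [0.6405, 0.0998, 0.0612]
tool_rot: [-0.004, -0.073, 0.997, 0.0]
contact_force: [-1.6, -0.3, -3.6]
grip_width: 0.402
finger_force: 35.0
```

Request:
servo_tool:
  increments:
    - [[0,0,0],0,1]
    - [[0,0,0],0,1]
    - [[0,0,0],0,1]

```text
t: 22.87
ee_pos: [0.6432, 0.0988, 0.0658]
tool_rot: [0.001, -0.072, 0.997, -0.0]
contact_force: [0.2, -0.1, -1.3]
grip_width: 0.4
finger_force: 35.0
```

```bash
python3 - <<'E'
from h import *
go((.6425,.099,.038))
E
```

```text
at [0.6432 0.0988 0.0658] yaw 98.3
-> [0.6425 0.099  0.038 ] shift [0.003 0.001 0.139] n 1
```

Request:
servo_tool:
  increments:
    - [[0.002,0.001,0.05],0,1]
    - [[0,0,0.04],0,1]
    - [[0,0,0.02],0,1]
    - [[0,0,0.015],0,1]
    - [[0,0,0],0,1]
    - [[0,0,0],0,1]
    - [[0,0,0],0,1]

```text
t: 23.45
ee_pos: [0.6414, 0.0989, 0.039]
tool_rot: [-0.002, -0.073, 0.997, -0.0]
contact_force: [-2.5, -1.9, -4.4]
grip_width: 0.405
finger_force: 35.0
```

Request:
servo_tool:
  increments:
    - [[0,0,0.004],0,1]
    - [[0,0,0],0,1]
    - [[0,0,0],0,1]
    - [[0,0,0],0,1]

```text
t: 23.78
ee_pos: [0.6415, 0.099, 0.0388]
tool_rot: [-0.001, -0.073, 0.997, -0.0]
contact_force: [-4.0, -3.7, -3.1]
grip_width: 0.404
finger_force: 35.0
```

Request:
servo_tool:
  increments:
    - [[0,0,0],0,-0.15]
    - [[0,0,0],0,-0.15]
    - [[0,0,0],0,-0.15]
    - [[0,0,0],0,-0.15]
    - [[0,0,0],0,-0.15]
    - [[0,0,0],0,-0.15]

```text
t: 24.28
ee_pos: [0.6433, 0.0996, 0.0396]
tool_rot: [0.001, -0.073, 0.997, 0.0]
contact_force: [-0.1, 0.2, -0.1]
grip_width: 0.572
finger_force: 0.0
```

Request:
servo_tool:
  increments:
    - [[0,0,-0.05],0,-0.15]
    - [[0,0,-0.1],0,-0.15]
    - [[0,0,-0.2],0,-0.15]
    - [[0,0,-0.1],0,-1]
    - [[0,0,0],0,-1]
    - [[0,0,0],0,-1]
    - [[0,0,0],0,-1]

```text
t: 24.87
ee_pos: [0.6418, 0.0994, 0.1289]
tool_rot: [-0.001, -0.073, 0.997, 0.0]
contact_force: [-0.0, -0.6, -0.0]
grip_width: 0.791
finger_force: 0.0
```

```bash
python3 - <<'E'
from h import *
go((.4027,.2756,.12),(.4027,.2756,.037),(.4027,.2756,.12),(.5788,-.0281,.12))
E
```

```text
at [0.6418 0.0994 0.1289] yaw 98.3
-> [0.4027 0.2756 0.12  ] shift [1.055 1.045 0.046] n 8
-> [0.4027 0.2756 0.037 ] shift [-0.    -0.     0.415] n 3
-> [0.4027 0.2756 0.12  ] shift [ 0.     0.    -0.415] n 3
-> [ 0.5788 -0.0281  0.12  ] shift [-6.51e-01 -1.63e+00 -1.00e-03] n 9
```

Request:
servo_tool:
  increments:
    - [[0.132,0.131,0],0,-1]
    - [[0.132,0.131,0],0,-1]
    - [[0.132,0.131,0],0,-1]
    - [[0.132,0.131,0],0,-1]
    - [[0.132,0.131,0],0,-1]
    - [[0.132,0.131,0],0,-1]
    - [[0.132,0.131,0],0,-1]
    - [[0.132,0.131,0],0,-1]

```text
t: 25.53
ee_pos: [0.4004, 0.2762, 0.1277]
tool_rot: [-0.002, -0.072, 0.997, -0.001]
contact_force: [0.0, 0.0, 0.1]
grip_width: 1.002
finger_force: 0.0
```

Request:
servo_tool:
  increments:
    - [[0,0,0.1],0,-1]
    - [[0,0,0.15],0,-1]
    - [[0,0,0.05],0,-1]
    - [[0,0,0],0,-1]
    - [[0,0,0],0,-1]
    - [[0,0,0],0,-1]

```text
t: 26.03
ee_pos: [0.4037, 0.2758, 0.0693]
tool_rot: [0.0, -0.072, 0.997, 0.0]
contact_force: [0.9, 0.5, 1.0]
grip_width: 0.995
finger_force: 0.0
```

```bash
python3 - <<'E'
from h import *
go((.4027,.2756,.037))
im,d=get_image("top");w=world("top",d)
for n,c,z in(("db",(.569,.2075),.025),("wide",(.5866,.089),.030),("tall",(.6437,.0995),.044)):
    p=w[(np.hypot(w[...,0]-c[0],w[...,1]-c[1])<.025)&(abs(w[...,2]-z)<.006)]
    if len(p)>9:print(n,len(p),np.median(p,0),np.linalg.lstsq(np.c_[p[:,:2]-p[:,:2].mean(0),np.ones(len(p))],p[:,2],rcond=None)[0])
cv2.imwrite("pics/t2.png",cv2.resize(im[120:280,115:365,::-1],None,fx=3,fy=3,interpolation=cv2.INTER_CUBIC))
E
```

```text
at [0.4037 0.2758 0.0693] yaw 98.3
-> [0.4027 0.2756 0.037 ] shift [ 0.005 -0.     0.162] n 1
db 398 [0.56869707 0.20744123 0.0262015 ] [ 0.00485635 -0.00373477  0.02626227]
wide 312 [0.58632155 0.09071701 0.03112453] [0.01703898 0.00592696 0.0310879 ]
tall 209 [0.64447792 0.10190937 0.04491477] [0.03697301 0.00598287 0.0448439 ]
```

View pics/t2.png

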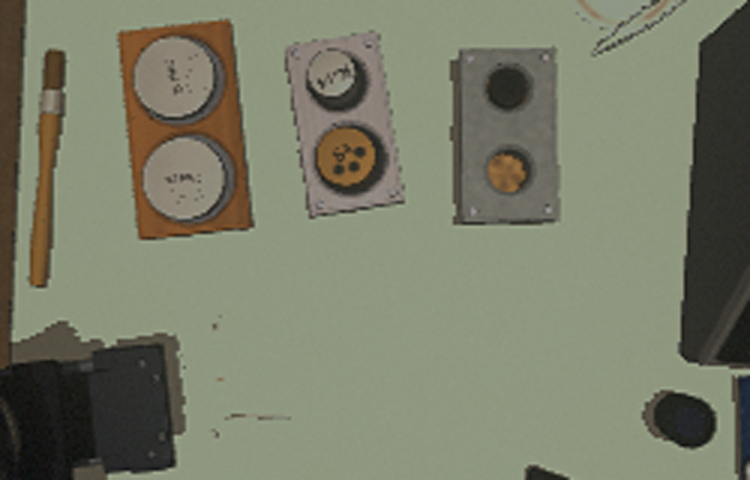

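All four parts are seated flat: the discs at (176,77) and (187,178), the tall standard at (334,73), and the bronze at (347,156). Now the flat anvil.

Request:
servo_tool:
  increments:
    - [[0.003,0,0.1],0,-1]
    - [[0,0,0.066],0,-1]
    - [[0,0,0],0,-1]
    - [[0,0,0],0,-1]
    - [[0,0,0],0,1]
    - [[0,0,0],0,1]
    - [[0,0,0],0,1]
    - [[0,0,0],0,1]
  newtons: 45

```text
t: 26.75
ee_pos: [0.403, 0.2761, 0.0366]
tool_rot: [0.001, -0.073, 0.997, 0.0]
contact_force: [0.4, -0.3, 0.3]
grip_width: 0.783
finger_force: 0.0
```

Request:
servo_tool:
  increments:
    - [[0,0,0],0,1]
    - [[0,0,0],0,1]
    - [[0,0,0],0,1]
    - [[0,0,0],0,1]
    - [[0,0,0],0,1]

```text
t: 27.17
ee_pos: [0.4027, 0.2759, 0.0361]
tool_rot: [0.0, -0.073, 0.997, -0.0]
contact_force: [0.6, -1.2, 4.3]
grip_width: 0.625
finger_force: 45.0
```

Request:
servo_tool:
  increments:
    - [[0,0,-0.05],0,1]
    - [[0,0,-0.1],0,1]
    - [[0,0,-0.15],0,1]
    - [[0,0,-0.12],0,1]
    - [[0,0,0],0,1]
    - [[0,0,0],0,1]
    - [[0,0,0],0,1]

```text
t: 27.75
ee_pos: [0.4014, 0.2756, 0.1191]
tool_rot: [-0.001, -0.073, 0.997, -0.0]
contact_force: [-0.7, -0.1, -4.4]
grip_width: 0.627
finger_force: 45.0
```

```bash
python3 - <<'E'
from h import *
go((.5788,-.0281,.12))
s=read_state();print(s["contact_force"],s["grip_width"]*87,s["finger_force"])
E
```

```text
at [0.4014 0.2756 0.1191] yaw 98.3
-> [ 0.5788 -0.0281  0.12  ] shift [-0.657 -1.631 -0.005] n 9
[-0.71490057 -0.06159887 -4.41946338] 54.591235268433046 44.99867833103053
```

Request:
servo_tool:
  increments:
    - [[-0.03,-0.07,0],0,1]
    - [[-0.05,-0.13,0],0,1]
    - [[-0.06,-0.16,0],0,1]
    - [[-0.07,-0.17,0],0,1]
    - [[-0.07,-0.17,0],0,1]
    - [[-0.07,-0.17,0],0,1]
    - [[-0.07,-0.17,0],0,1]
    - [[-0.07,-0.17,0],0,1]

```text
t: 28.42
ee_pos: [0.5336, 0.0492, 0.1176]
tool_rot: [-0.003, -0.073, 0.997, 0.001]
contact_force: [0.8, 0.7, -4.3]
grip_width: 0.627
finger_force: 45.0
```

Request:
servo_tool:
  increments:
    - [[-0.06,-0.16,0],0,1]
    - [[-0.05,-0.13,0],0,1]
    - [[-0.03,-0.08,0],0,1]
    - [[-0.02,-0.05,0],0,1]
    - [[0,0,0.08],0,1]
    - [[0,0,0],0,1]
    - [[0,0,0],0,1]
    - [[0,0,0],0,1]

```text
t: 29.08
ee_pos: [0.5772, -0.0264, 0.1034]
tool_rot: [-0.001, -0.073, 0.997, 0.001]
contact_force: [0.3, 0.4, -3.3]
grip_width: 0.627
finger_force: 45.0
```

```bash
python3 - <<'E'
from h import *
go((.5788,-.0281,.046))
im,_=get_image("scene");cv2.imwrite("pics/s1.png",cv2.resize(im[150:270,240:400,::-1],None,fx=4,fy=4,interpolation=cv2.INTER_CUBIC))
E
```

```text
at [ 0.5772 -0.0264  0.1034] yaw 98.4
-> [ 0.5788 -0.0281  0.046 ] shift [-0.008 -0.01   0.287] n 2
```

View pics/s1.png

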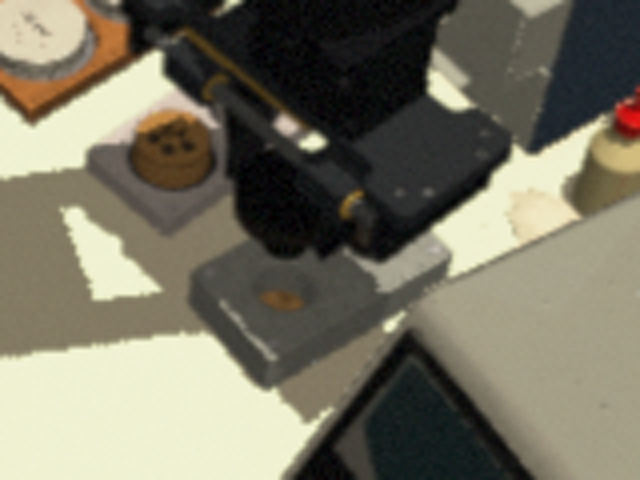

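The anvil hangs upright at about (270,215), over the free bore at (280,297). I'll correct sideways and come down to just above the bore.

Request:
servo_tool:
  increments:
    - [[-0.007,-0.009,0.06],0,1]
    - [[0,0,0.06],0,1]
    - [[0,0,0.02],0,1]
    - [[0,0,0],0,1]
    - [[0,0,0],0,1]
    - [[0,0,0],0,1]
    - [[0,0,0],0,1]

```text
t: 29.72
ee_pos: [0.5805, -0.0294, 0.0762]
tool_rot: [0.0, -0.073, 0.997, -0.0]
contact_force: [0.7, 0.3, -4.1]
grip_width: 0.626
finger_force: 45.0
```

```bash
python3 - <<'E'
from h import *
go((.5788,-.0281,.046))
E
```

```text
at [ 0.5805 -0.0294  0.0762] yaw 98.3
-> [ 0.5788 -0.0281  0.046 ] shift [0.008 0.008 0.151] n 1
```

Request:
servo_tool:
  increments:
    - [[0.006,0.006,0.02],0,1]
    - [[0,0,0.03],0,1]
    - [[0,0,0.03],0,1]
    - [[0,0,0.02],0,1]
    - [[0,0,0],0,1]
    - [[0,0,0],0,1]
    - [[0,0,0],0,1]

```text
t: 30.3
ee_pos: [0.5789, -0.0283, 0.0558]
tool_rot: [0.0, -0.073, 0.997, -0.0]
contact_force: [0.7, -0.8, -4.0]
grip_width: 0.627
finger_force: 45.0
```

Free descent (no contact load). Now to the seat.

Request:
servo_tool:
  increments:
    - [[0,0,0.025],0,1]
    - [[0,0,0.015],0,1]
    - [[0,0,0.008],0,1]
    - [[0,0,0],0,1]
    - [[0,0,0],0,1]
    - [[0,0,0],0,1]

```text
t: 30.8
ee_pos: [0.5788, -0.0283, 0.0463]
tool_rot: [0.0, -0.073, 0.997, -0.0]
contact_force: [0.3, 0.2, -3.7]
grip_width: 0.625
finger_force: 45.0
```

Request:
servo_tool:
  increments:
    - [[0,0,0.003],0,1]
    - [[0,0,0],0,1]
    - [[0,0,0],0,-0.56]
    - [[0,0,0],0,-0.56]
    - [[0,0,0],0,-0.56]
    - [[0,0,0],0,-0.56]
    - [[0,0,0],0,-0.56]
    - [[0,0,0],0,-0.56]

```text
t: 31.47
ee_pos: [0.579, -0.0284, 0.046]
tool_rot: [0.0, -0.073, 0.997, -0.0]
contact_force: [0.9, -0.2, -0.8]
grip_width: 0.775
finger_force: 0.0
```

Request:
servo_tool:
  increments:
    - [[0,0,-0.05],0,-0.56]
    - [[0,0,-0.1],0,-0.56]
    - [[0,0,-0.15],0,-0.56]
    - [[0,0,-0.18],0,-0.56]
    - [[0.1,0.1,-0.18],0,-0.56]
    - [[0.18,0.1,0],0,-0.56]
    - [[0.18,0.1,0],0,-0.56]
    - [[0.18,0.1,0],0,-0.56]

```text
t: 32.13
ee_pos: [0.4416, 0.0312, 0.1759]
tool_rot: [0.001, -0.073, 0.997, -0.0]
contact_force: [-0.1, 0.1, 0.0]
grip_width: 0.78
finger_force: 0.0
```

Request:
servo_tool:
  increments:
    - [[0.1,0.18,0],0,-0.56]
    - [[0,0.18,0],0,-0.56]
    - [[0,0.18,0],0,-0.56]
    - [[0,0.18,0],0,-0.56]
    - [[0,0.1,0],0,-0.56]
    - [[0,0,0],0,-0.56]
    - [[0,0,0],0,-0.56]
    - [[0,0,0],0,-0.56]

```text
t: 32.8
ee_pos: [0.3991, 0.1897, 0.1748]
tool_rot: [0.0, -0.073, 0.997, -0.0]
contact_force: [0.4, 0.2, -0.4]
grip_width: 0.78
finger_force: 0.0
```

```bash
python3 - <<'E'
from h import *
im,d=get_image("top");w=world("top",d)
for n,c,z in(("da",(.6428,.2183),.025),("db",(.569,.2075),.025),("wide",(.5866,.089),.030),("tall",(.6437,.0995),.044),("anvil",(.5798,-.0277),.054),("spot",(.639,-.0255),.052),("loupe",(.4035,-.1581),.047)):
    p=w[(np.hypot(w[...,0]-c[0],w[...,1]-c[1])<.033)&(abs(w[...,2]-z)<.006)]
    if len(p)>9:print(n,len(p),np.median(p,0).round(4),np.linalg.lstsq(np.c_[p[:,:2]-p[:,:2].mean(0),np.ones(len(p))],p[:,2],rcond=None)[0].round(3))
cv2.imwrite("pics/t3.png",cv2.resize(im[120:280,115:365,::-1],None,fx=3,fy=3,interpolation=cv2.INTER_CUBIC))
s=read_state();print(s["ee_pos"],s["contact_force"])
E
```

```text
da 587 [0.6424 0.2187 0.0261] [0.004 0.01  0.026]
db 585 [0.5677 0.2089 0.0263] [-0.002  0.011  0.026]
wide 321 [0.5862 0.0907 0.0311] [0.011 0.006 0.031]
tall 206 [0.6442 0.1019 0.045 ] [0.033 0.02  0.045]
anvil 561 [ 0.5788 -0.026   0.0542] [-0.004  0.024  0.054]
spot 58 [ 0.6379 -0.0245  0.0494] [-0.067 -0.039  0.05 ]
loupe 240 [ 0.4038 -0.1583  0.0466] [-0.013 -0.003  0.047]
[0.39922951 0.18933584 0.1747257 ] [-0.19062031 -0.41538672  0.26805755]
```

View pics/t3.png

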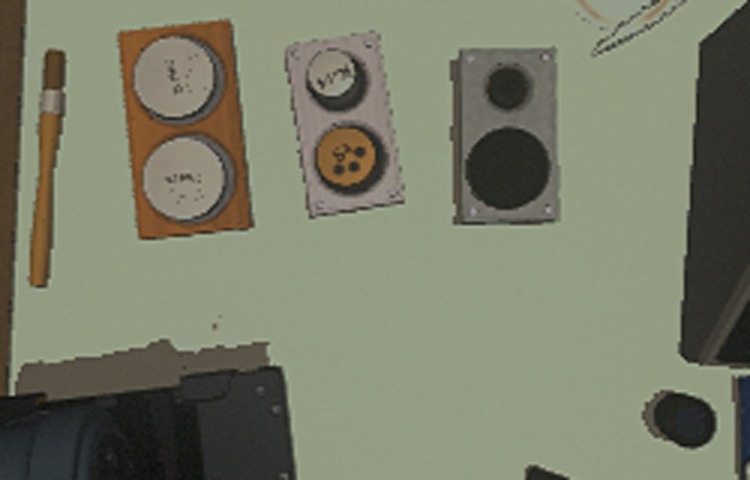

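All five parts are seated flat, with the flat anvil at (508,168). The spot anvil and the loupe haven't moved, and the arm is clear, so I'm handing in.

```bash
python3 -c "
from station import *
print(hand_in())"
```

```text
the job is handed in; nothing more can be done
None
```

I handed the job in with all five parts seated flat in their places by the final depth check, and with the spot anvil and loupe unmoved; the hand-in returned no verdict.

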